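# Load the tilt cradle and hold it at the marked angle

## Task

Load the sample rack on the tilting cradle with the two vials that stand loose on the bench at your right: first put the red-capped vial all the way down in the front-row hole marked with one dot and let go of it, then the grey-capped vial in the front-row hole marked with two dots. Then press the cradle's orange paddle down until the swinging pointer of the dial comes to rest on the red mark, and finish while still holding the paddle there with the fingers, the pointer steady on the mark. Leave the other things on the bench where they are.

Things in the scene. Friction and masses are not known exactly. Their poses are not given: they have to be found in the camera images.
- vial_red: Clear glass vial with a RED cap and pink contents, 17 mm diameter, 58 mm tall (body up to 49 mm, cap 15 mm across above that), 18 g, standing upright and loose on the worktop at the start. Origin: centre of its underside, z up along the vial.
- vial_grey: Clear glass vial with a light GREY cap and pale contents, same size and weight as the red-capped one, standing upright and loose on the worktop at the start. Origin: centre of its underside, z up along the vial.
- stand: Fixed stud block that carries the rocking cradle: grey foot plate 100 x 320 x 12 mm (y -130 to +190 mm) with two aluminium cheeks. Origin: on the worktop under the axle. x runs level along the axle, away from the robot; y to the left, toward the dial; the paddle is at -y. It may be turned up to 0.25 rad either way.
- cradle: Aluminium cradle, 74 x 212 mm, rocking on the axle; carries rack, paddle (right end) and dial (left end). Origin: on the axle, 62 mm above the worktop; axes as the stand's at rest. It rests level, dial end heavier; the paddle pressed down with 3 to 5 N tilts it (about +x, right end down) up to 0.36 rad; released, it falls back. A white strip on its front edge bears the dots.
- rack: Green-blue vial rack fixed on the cradle, 72 (x) x 172 (y) x 32 mm; origin: centre of its underside, 14 mm above the cradle's origin; axes as the cradle's. Two rows of five square holes: rows at x = -16 (front, nearest the robot) and +16 mm, holes at y = -64, -32, 0, 32, 64 mm. Only two front holes are marked, by black dots on the white strip before them.
- hole_1 (a point): Centre of the FLOOR of the front-row hole marked with one dot (cradle x = -16, y = +32, z = +20 mm). The hole is 20 mm square and 26 mm deep, its mouth straight above this point; a seated vial stands on this point and rises 32 mm out of the rack.
- hole_2 (a point): Centre of the FLOOR of the front-row hole marked with two dots (cradle x = -16, y = -32, z = +20 mm); same size as hole 1.
- paddle: Orange pressing paddle at the right end of the cradle, 50 x 44 mm, flat; fixed to the cradle. Origin: centre of its top face (cradle x = 0, y = -130, z = +16 mm), 78 mm above the worktop at rest. There is free air below it.
- pointer (a joint): Swinging plumb needle (black, brass bob, 59 mm) at the centre of a white dial, 140 mm across, 26 mm thick, facing the robot, under glass; dial centre at cradle (-15, 165, 76) mm, its top 208 mm above the worktop. Rad relative to the dial: 0 when level; once at rest it equals the cradle's tilt, growing as the paddle goes down. Settles about 2 s after a movement.
- mark (a joint): Red mark on the dial, 6 mm wide and 20 mm long, at another angle each time, under glass. Value in rad, measured like the pointer's: pointer value = mark value means the pointer lies on the middle of the mark. Between 0.13 and 0.27.
- pointer_tip (a point): Point on the pointer, 54 mm from its pivot, near its tip (z axis along the needle, toward the pivot).
- mark_tip (a point): Middle of the red mark, 54 mm from the pointer's pivot (z axis toward the pivot).
- sample_cup_3: Bystander: sample cup with blue lid, 58 mm diameter, 72 mm tall, loose, at the left. Origin: centre of its underside.
- sample_cup_4: Bystander: sample cup with red lid, 58 mm diameter, 72 mm tall, loose, at the right beyond the vials. Origin: centre of its underside.
- pen_1: Bystander: red and white marker pen, 135 mm long, 17 mm thick, lying at the left. Origin: centre of its underside.

How it is judged:
By the outcome, as a careful person would: the job done as asked, in the order asked, and still so for the second after the job is handed in, while the arm keeps its last pose, push and grip.
It also fails if it takes over 72 s, if anything falls off the work surface, if the arm or the gripper's body presses on something with over 40 N, if the wrist force passes 120 N, or if a joint passes its speed limit or range.

## Robot

A 7-joint arm with a two-finger parallel gripper is mounted at the origin on a cart in front of the work surface, level with it; the furniture and walls round the work are solid. World frame = base frame: x ahead of the robot, y to its left, z up, the work surface at z = 0. Lengths are in m, angles in rad, forces in N, time in s.
With the tool pointing down it reaches from about 0.425 to 0.875 m from the base axis. Payload 4.7 kg.
Tool frame: the origin (TCP) lies midway between the tips of the shut fingers; the grasp point (between the pads) lies 19 mm behind it; z points along the fingers, y is the line along which they close (so a half turn about z gives the same grasp; the last joint's range is limited). The gripper opens to 87 mm and grips with 3 to 60 N. Pads are 19 mm wide; open, the fingers measure 117 mm over their backs; the gripper's body (75 mm by 190 mm) begins 51 mm behind the grasp point.
Start: joints at [-1.296, 0.321, -0.07, 1.45, 0.023, 1.371, -0.057], TCP at [0.168, 0.628, 0.188] pointing down, gripper open.
Joint ranges: [-2.86, 2.86], [-0.3, 2.09], [-1.38, 1.24], [0.06, 2.45], [-1.56, 4.7], [0.09, 2.05], [-2.69, 2.69]. Speed limits (rad/s): [2.57, 2.57, 3.14, 3.14, 3.14, 3.14, 3.14].

## Interface

Orientations are given as a rotation vector (axis times angle).
In Python, from bench import ctrl gives the robot as it stands. The module is installed in compiled form; this text tells all that it offers.
- The arm moves only by the shell command python3 -m handwheel 'ROWS' [FORCE]. ROWS is JSON, a list of rows, each a list of 7 numbers: the finger opening in m, from 0 to 0.087, then the shift along the tool's x, y, z in m, then the turn, a rotation vector about the tool's x, y, z in degrees. A call has 1 to 12 rows; each row shifts and turns the commanded pose from where the row before left it, along the tool's axes as they then stand; what a row does not reach is not made up. A row lasts 1/8 s, in which the tool goes at most 62.5 mm and 10.7 degrees, less where a joint would pass 70% of its speed; a pose out of reach is approached as far as the arm can. A call is refused whole if a number of a shift passes 0.0625 or a number of a turn 10.7, either way. A call with a gripper value outside its range is refused whole. The fingers move at their own pace and stop on an object; FORCE is the grip in N (left out, the last holds). Time passes only in rows, so rows that do not move let the fingers close. It gives the time, the measured TCP pose, the force, the opening and the grip force at its end, in the units of the state.
- ctrl.get_state(): the state, without advancing time (a new reading comes with each control period).
- ctrl.get_image(name): name is "scene" or "top" or "wrist"; returns (picture, depth): 420x560x3 uint8, blue, green, red; 420x560 float32, m along the optical axis (not along the pixel's ray), 0 where there is no reading.
- ctrl.camera_info(name): a dict with "intrinsics" (3x3 intrinsics, pixels), "R" (3x3) and "t" (3): a world point X has camera coordinates R X + t. Camera axes: x right, y down, z forward; pixel columns grow to the right and rows downward; lengths in m; the calibration is good to about 2 mm. A picture is of the moment at which its call begins: read the wrist's pose just before it. camera_info takes no time and is no camera call; for the wrist camera it gives the pose at the moment of the call.
- ctrl.close_job(): hands the job in; it is judged then, once.
The state is a dict: "time": time; "joint_positions": joint angles; "qd": joint speeds; "joint_torque": joint torques, N m; "position": TCP position; "tool_rot": TCP orientation; "ft_force": force on the tool from outside, world axes, zero at the start; "torque": the same for the moment, N m; "grip_width": opening from 0.0 (shut) to 1.0 (fully open); "grip_force": force on a finger pad.
Only numpy, scipy, OpenCV 4.12 (cv2) and the standard library are available. Lean on these libraries where they do the work, as an engineer would, in place of code of your own. Each camera call takes 0.05 s, during which the arm holds its last target. There are 200 camera calls.

## Working session

There is one attempt and no reset: what is moved stays moved. The work goes in short steps, Python scripts to look and compute and a shell command to move; the robot and the scene stay as the last step left them, time stands still between calls to the robot, and variables do not carry over. Pictures are saved under pics/ and viewed, at most 10 in all, crops included, and the job is handed in when it is done.

```bash
mkdir -p pics; cat > h.py <<'E'
import numpy as np, cv2
from scipy.spatial.transform import Rotation as Rn
from bench import ctrl
def grab(n):
    i=ctrl.camera_info(n); im,d=ctrl.get_image(n); return im,d,np.array(i["intrinsics"]),np.array(i["R"]),np.array(i["t"])
def pt(u,v,z,K,R,t):  # pixel depth -> world
    return R.T@(np.linalg.inv(K)@[u,v,1]*z-t)
def ray(u,v,h,K,R,t): # onto plane z=h
    c=-R.T@t; d=R.T@np.linalg.inv(K)@[u,v,1]; return c+d*(h-c[2])/d[2]
def proj(X,K,R,t):
    p=K@(R@np.array(X)+t); return p[:2]/p[2]
E
python3 - <<'E'
from h import *
print(ctrl.get_state())
for n in("scene","top"):
    im,d,K,R,t=grab(n); cv2.imwrite(f"pics/{n}0.png",im); np.savez(f"{n}0.npz",im=im,d=d,K=K,R=R,t=t); print(n,-R.T@t,R,K[0,0])
E
```

```text
{'time': 0.0, 'joint_positions': array([-1.29590026,  0.3218202 , -0.0700446 ,  1.45170922,  0.02256947,
        1.37079828, -0.05691369]), 'qd': array([-1.42741020e-03,  1.00795048e-03, -7.62585849e-04,  5.64217816e-04,
        3.91605176e-05, -1.65349980e-03,  1.35672121e-03]), 'joint_torque': array([ 4.21232135e-04, -4.91293359e+01, -4.03496716e-01, -3.12527204e+01,
       -6.38796366e-02,  4.40497440e-02,  1.79997264e-04]), 'position': array([0.16750313, 0.62738639, 0.18724591]), 'tool_rot': array([-4.08516490e-01, -3.11474510e+00,  3.04972865e-03]), 'ft_force': array([-0.43928726,  0.2055248 , -0.12913762]), 'torque': array([ 0.02035437, -0.0123394 , -0.01046377]), 'grip_force': 0.0, 'grip_width': 0.9980788086233733}
scene [-0.18450945 -1.18151039  1.30512232] [[ 0.84051626 -0.54166719 -0.01136113]
 [-0.36322095 -0.54781038 -0.75364071]
 [ 0.4019987   0.63757387 -0.65718841]] 527.3773215182018
top [ 0.4288748  -0.01398332  1.42213755] [[-0.02281719 -0.99969548  0.0093985 ]
 [-0.9947676   0.02176629 -0.0998181 ]
 [ 0.09958313 -0.01162689 -0.99496131]] 406.4783103917755
```

View pics/scene0.png

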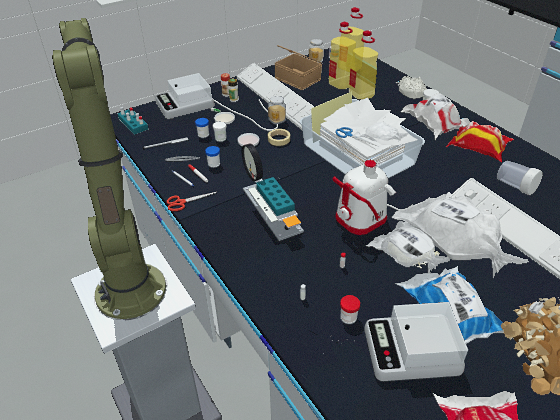

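View pics/top0.png

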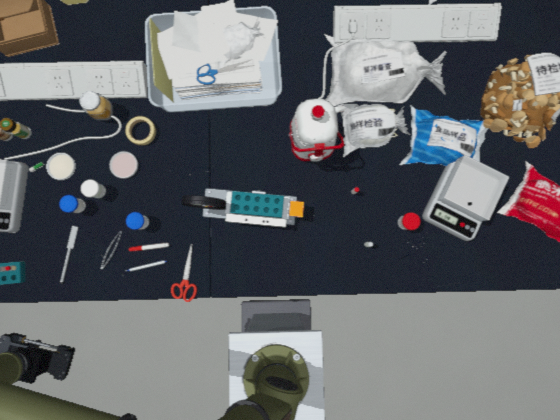

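The top view shows the rack around (255,205), the orange paddle at (297,209), the red cap at (355,190) and the grey vial at (369,244). A red-lidded cup is at (410,222) and a wash bottle at (315,130).

```bash
cat > m1.py <<'E'
from h import *
def blobs(n,f,box,mn=3):
    D=np.load(n+"0.npz"); im=D["im"]; cam=(D["K"],D["R"],D["t"])
    hsv=cv2.cvtColor(im,cv2.COLOR_BGR2HSV); m=f(hsv).astype(np.uint8); M=np.zeros_like(m); x0,y0,x1,y1=box; M[y0:y1,x0:x1]=m[y0:y1,x0:x1]
    c,l,s,ce=cv2.connectedComponentsWithStats(M); return [(s[i],ce[i]) for i in range(1,c) if s[i][4]>=mn],cam,M
red=lambda h:((h[...,0]<8)|(h[...,0]>172))&(h[...,1]>120)&(h[...,2]>90)
grey=lambda h:(h[...,1]<60)&(h[...,2]>120)
org=lambda h:(h[...,0]>9)&(h[...,0]<24)&(h[...,1]>140)&(h[...,2]>140)
teal=lambda h:(h[...,0]>80)&(h[...,0]<100)&(h[...,1]>90)&(h[...,2]>60)
for nm,n,f,box,z in [("red","top",red,(340,180,370,200),.058),("red","scene",red,(335,250,350,272),.055),("grey","top",grey,(358,235,380,255),.055),("grey","scene",grey,(295,280,312,302),.05),("paddle","top",org,(285,195,310,222),.078),("paddle","scene",org,(280,210,305,235),.078),("rack","top",teal,(215,180,300,230),.108),("rack","scene",teal,(245,170,305,220),.1)]:
    b,cam,M=blobs(n,f,box)
    for s,c in b: print(nm,n,s,c.round(1),ray(*c,z,*cam).round(4))
    if nm in("rack","paddle") and n=="top":
        r=cv2.minAreaRect(cv2.findNonZero(M)); P=[ray(*p,z,*cam)[:2] for p in cv2.boxPoints(r)]; print(np.round(P,3),[np.linalg.norm(P[i]-P[i-1]).round(3) for i in range(4)])
        for i in range(4):
            e=P[i]-P[i-1]; print("edge ang deg",np.degrees(np.arctan2(e[1],e[0])).round(1))
E
python3 m1.py
```

```text
red top [354 187   5   5  19] [356.2 188.9] [ 0.6264 -0.2903  0.058 ]
red scene [341 253   5   4  19] [342.9 254.4] [ 0.6294 -0.2862  0.055 ]
grey top [365 242   8   5  34] [368.5 243.9] [ 0.4398 -0.3245  0.055 ]
grey scene [300 284   6  16  69] [302.3 291.4] [ 0.4329 -0.3375  0.05  ]
paddle top [289 201  15  16 198] [296.3 208.4] [ 0.5627 -0.0842  0.078 ]
[[ 0.541 -0.059]
 [ 0.59  -0.064]
 [ 0.585 -0.109]
 [ 0.536 -0.103]] [np.float64(0.045), np.float64(0.05), np.float64(0.045), np.float64(0.05)]
edge ang deg 83.5
edge ang deg -6.6
edge ang deg -96.5
edge ang deg 173.2
paddle scene [283 215  18  12 123] [291.4 220.6] [ 0.5663 -0.0793  0.078 ]
rack top [ 230  190   54   28 1164] [256.6 203.7] [0.5777 0.0461 0.108 ]
[[ 0.551  0.133]
 [ 0.626  0.125]
 [ 0.606 -0.042]
 [ 0.531 -0.033]] [np.float64(0.168), np.float64(0.075), np.float64(0.169), np.float64(0.075)]
edge ang deg 83.3
edge ang deg -6.0
edge ang deg -96.7
edge ang deg 173.2
rack scene [256 177  39  39 831] [275.4 195.9] [0.5779 0.0402 0.1   ]
```

```bash
python3 -m handwheel '[[0.06,0,0,-0.06,0,0,0],[0.06,-0.04,0,-0.05,0,0,4],[0.06,-0.06,0,0,0,0,5.3],[0.06,-0.06,0,0,0,0,5.3],[0.06,-0.06,0,0,0,0,5.3],[0.06,-0.06,0,0,0,0,5.3],[0.06,-0.06,0,0,0,0,5.3],[0.06,-0.06,0,0,0,0,5.3],[0.06,-0.06,0,0,0,0,5.3],[0.06,-0.06,0,0,0,0,5.3],[0.06,-0.06,0,0,0,0,5.3],[0.06,-0.06,0,0,0,0,5.3]]'
cat >> h.py <<'E'
def tf():
    s=ctrl.get_state(); return np.array(s["position"]),Rn.from_rotvec(s["tool_rot"]).as_matrix()
def need(X,yaw=None):  # shift in tool axes to bring TCP to X; turn about tool z (deg) to bring tool y to world angle yaw
    p,R=tf(); a=np.degrees(np.arctan2(R[1,1],R[0,1])); print("TCP",p.round(4),"yaw_y",a.round(2),"tilt",np.degrees(np.arccos(-R[2,2])).round(2),"shift",(R.T@(np.array(X)-p)).round(4), "turn", None if yaw is None else round(a-yaw,2))
E
python3 -c "
from h import *
need([.6264,-.2885,.23],-6.6)"
```

```text
time: 1.6
position: [0.6309, 0.2229, 0.2963]
tool_rot: [-1.849, -2.539, 0.001]
ft_force: [0.6, 0.2, 0.4]
grip_width: 0.694
grip_force: 0.0
TCP [0.6309 0.2229 0.2963] yaw_y 17.89 tilt 0.05 shift [-0.4853 -0.1613  0.0665] turn 24.49
```

```bash
python3 -m handwheel '[[0.06,-0.0487,-0.037,0,0,0,8.2],[0.06,-0.0535,-0.0297,0,0,0,8.2],[0.06,-0.0572,-0.0218,0,0,0,8.1],[0.06,0,0,0,0,0,0],[0.06,0,0,0,0,0,0]]'
python3 -c "
from h import *
need([.6264,-.2885,.23],-6.6)
im,d,K,R,t=grab('wrist'); cv2.imwrite('pics/w1.png',im); np.savez('w1.npz',im=im,d=d,K=K,R=R,t=t); print(-R.T@t,R.round(3),K[0,0])
for X in ([.578,.0445,.108],[.5658,.0781,.108],[.5584,.0145,.108]): print(proj(X,K,R,t))"
```

```text
time: 2.22
position: [0.5698, 0.0519, 0.2971]
tool_rot: [-2.341, -2.093, -0.001]
ft_force: [-0.1, -0.3, 0.2]
grip_width: 0.687
grip_force: 0.0
TCP [0.5698 0.0519 0.2971] yaw_y -6.4 tilt 0.06 shift [-0.332   0.0942  0.0667] turn 0.2
[0.57728063 0.13233547 0.49267272] [[ 0.994 -0.111 -0.001]
 [-0.106 -0.951  0.29 ]
 [-0.033 -0.288 -0.957]] 312.234208875761
[293.56567493 185.43141823]
[280.89330751 159.96274624]
[280.84052004 209.67592549]
```

View pics/w1.png

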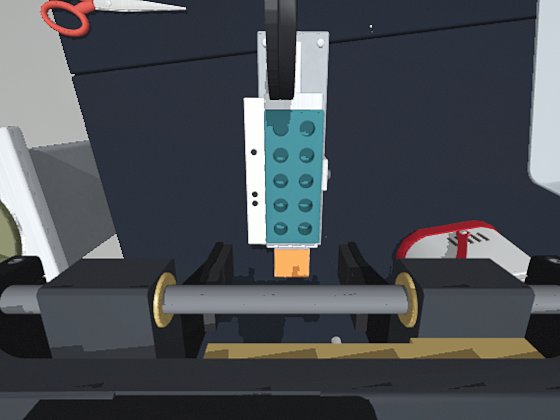

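```bash
python3 - <<'E'
from h import *
D=np.load('w1.npz'); im=D['im']; d=D['d']; cam=(D['K'],D['R'],D['t'])
h=cv2.cvtColor(im,cv2.COLOR_BGR2HSV); m=((h[...,0]>80)&(h[...,0]<100)&(h[...,1]>90)&(h[...,2]>60)).astype(np.uint8); m[:, :250]=0; m[:,340:]=0; m[:100]=0; m[255:]=0
# rectified top-down view of plane z=.108
def homog(z,s=2000,x0=.70,y0=.22):
    src=np.float32([[0,0],[500,0],[500,800],[0,800]]); dst=np.float32([proj([.45+a/s,.24-b/s,z],*cam) for a,b in src]); return cv2.getPerspectiveTransform(src,dst)
W=cv2.warpPerspective(im,homog(.108),(500,800),flags=cv2.WARP_INVERSE_MAP|cv2.INTER_CUBIC); cv2.imwrite('pics/w1r.png',cv2.resize(W[100:700],(500,600)))
cnt=max(cv2.findContours(m,0,1)[0],key=cv2.contourArea); P=np.float32([ray(*p[0],.108,*cam)[:2] for p in cnt]); r=cv2.minAreaRect(P*1000); print(r)
# holes: dark within rack
hm=((h[...,2]<95)).astype(np.uint8); 
c,l,s,ce=cv2.connectedComponentsWithStats(hm[100:245,266:325])
for i in range(1,c):
    if 30<s[i][4]<400: print(s[i], ray(ce[i][0]+266,ce[i][1]+100,.108,*cam).round(4))
o=((h[...,0]>9)&(h[...,0]<24)&(h[...,1]>140)&(h[...,2]>140)).astype(np.uint8); o[:240]=0;o[:,:265]=0;o[:,320:]=0;o[285:]=0
P=np.float32([ray(*p[0],.078,*cam)[:2] for p in max(cv2.findContours(o,0,1)[0],key=cv2.contourArea)]); print(cv2.minAreaRect(P*1000))
for u,v in((295,160),(293,192),(293,218),(295,262)): print(pt(u,v,d[v,u],*cam).round(4))
E
```

```text
((577.8125610351562, 51.38918685913086), (167.98683166503906, 70.06779479980469), 83.45263671875)
[ 55  91   4  54 152] [ 0.6113 -0.007   0.108 ]
((562.5123291015625, -77.95954895019531), (42.10857009887695, 50.37496566772461), 83.66638946533203)
[0.5831 0.0761 0.1076]
[0.5764 0.0359 0.1074]
[0.5728 0.0009 0.1063]
[ 0.5683 -0.0771  0.0773]
```

View pics/w1r.png

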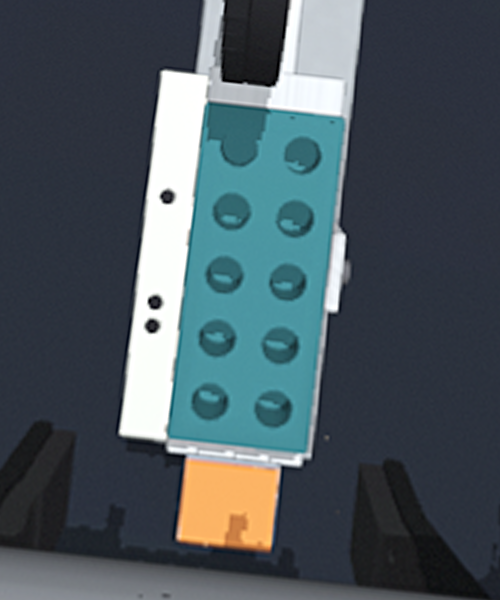

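The rectified view puts hole 1 at (232,212) and hole 2 at (217,337). The paddle measured by the same camera predicts the same positions to within 1 mm, so I'm moving on to the red vial.

```bash
python3 -m handwheel '[[0.06,-0.055,0.0157,0,0,0,0.2],[0.06,-0.055,0.0157,0,0,0,0],[0.06,-0.055,0.0157,0,0,0,0],[0.06,-0.055,0.0157,0.025,0,0,0],[0.06,-0.055,0.0157,0.03,0,0,0],[0.06,-0.055,0.0157,0.03,0,0,0],[0.06,0,0,0,0,0,0],[0.06,0,0,0,0,0,0]]'
cat > vial.py <<'E'
import sys; from h import *
im,d,K,R,t=grab('wrist'); n=sys.argv[1]; kind=sys.argv[2]; cv2.imwrite(f'pics/{n}.png',im)
h=cv2.cvtColor(im,cv2.COLOR_BGR2HSV)
m=(((h[...,0]<8)|(h[...,0]>172))&(h[...,1]>120)&(h[...,2]>90)) if kind=='red' else ((h[...,1]<60)&(h[...,2]>110))
m=m.astype(np.uint8)
c,l,s,ce=cv2.connectedComponentsWithStats(m); p,_=tf(); cam=(K,R,t)
for i in range(1,c):
    q=ray(*ce[i],.058,*cam)
    if s[i][4]>25 and np.hypot(*(q-p)[:2])<.1: 
        u,v=ce[i].astype(int); print(s[i],ce[i].round(1),"cap ray",q.round(4),"depth pt",pt(u,v,d[v,u],*cam).round(4))
need([.627,-.286,.03],-6.55); print(proj(p,*cam))
E
python3 vial.py w2 red
```

```text
time: 3.28
position: [0.6261, -0.2817, 0.2132]
tool_rot: [-2.342, -2.091, -0.0]
ft_force: [0.3, 1.3, 0.6]
grip_width: 0.693
grip_force: 0.0
[281 184  13  13 140] [287. 190.] cap ray [ 0.626  -0.2858  0.058 ] depth pt [ 0.6259 -0.2862  0.0564]
TCP [ 0.6265 -0.2811  0.2141] yaw_y -6.42 tilt 0.07 shift [-0.0051  0.0009  0.1841] turn 0.13
[288.07157654 237.90413853]
```

View pics/w2.png

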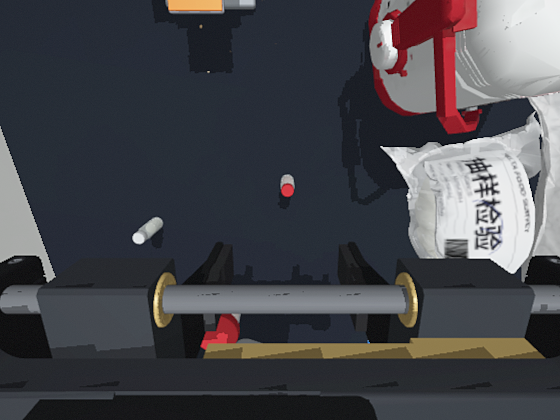

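The red cap is at (287,190), which gives (0.626, -0.286). The depth reading of 56 mm matches the cap. The grey vial is at (147,230).

```bash
python3 -m handwheel '[[0.06,-0.006,0,0.06,0,0,0],[0.06,0,0,0.06,0,0,0],[0.06,0,0,0.05,0,0,0],[0.06,0,0,0.014,0,0,0],[0.06,0,0,0,0,0,0],[0.06,0,0,0,0,0,0]]' 8
python3 -c "
from h import *
need([.6265,-.2865,.03],-6.55)"
python3 -m handwheel '[[0.01,0,0,0,0,0,0],[0.01,0,0,0,0,0,0],[0.01,0,0,0,0,0,0],[0.01,0,0,0,0,0,0],[0.01,0,0,0,0,0,0]]' 10
```

```text
time: 4.08
position: [0.6265, -0.2902, 0.0333]
tool_rot: [2.342, 2.087, 0.004]
ft_force: [0.6, 0.6, 0.6]
grip_width: 0.693
grip_force: 0.0
TCP [ 0.6265 -0.2902  0.0333] yaw_y -6.59 tilt 0.28 shift [ 0.0037 -0.0004  0.0033] turn -0.04
time: 4.7
position: [0.6242, -0.2897, 0.03]
tool_rot: [-2.346, -2.089, 0.0]
ft_force: [0.5, -0.5, -0.2]
grip_width: 0.206
grip_force: 0.0
```

```bash
python3 -m handwheel '[[0.01,0,0,0,0,0,0],[0.01,0,0,0,0,0,0],[0.01,0,0,0,0,0,0],[0.01,0,0,-0.01,0,0,0],[0.01,0,0,-0.04,0,0,0],[0.01,0,0,-0.06,0,0,0],[0.01,0,0,-0.06,0,0,0],[0.01,0,0,0,0,0,0],[0.01,0,0,0,0,0,0]]' 10
cat > held.py <<'E'
import sys; from h import *
im,d,K,R,t=grab('wrist'); n=sys.argv[1]; cam=(K,R,t); p,T=tf(); cv2.imwrite(f'pics/{n}.png',cv2.resize(im[110:290,190:390],(800,720))[:600]); np.savez(n+'.npz',im=im,d=d,K=K,R=R,t=t,p=p,T=T)
need([float(a) for a in sys.argv[2:5]],-6.55)
for k in(0,.03,-.028): print(k,proj(p+T[:,2]*k,*cam).round(1))
E
python3 held.py w3 .5654 .0848 .15
```

```text
time: 5.82
position: [0.6242, -0.2897, 0.2004]
tool_rot: [2.346, 2.089, 0.001]
ft_force: [-0.2, 0.2, -0.7]
grip_width: 0.117
grip_force: 0.0
TCP [ 0.6237 -0.2892  0.1991] yaw_y -6.64 tilt 0.1 shift [ 0.3647 -0.1011  0.0495] turn -0.09
0 [286.7 237. ]
0.03 [286.5 222.2]
-0.028 [287.  255.1]
```

View pics/w3.png

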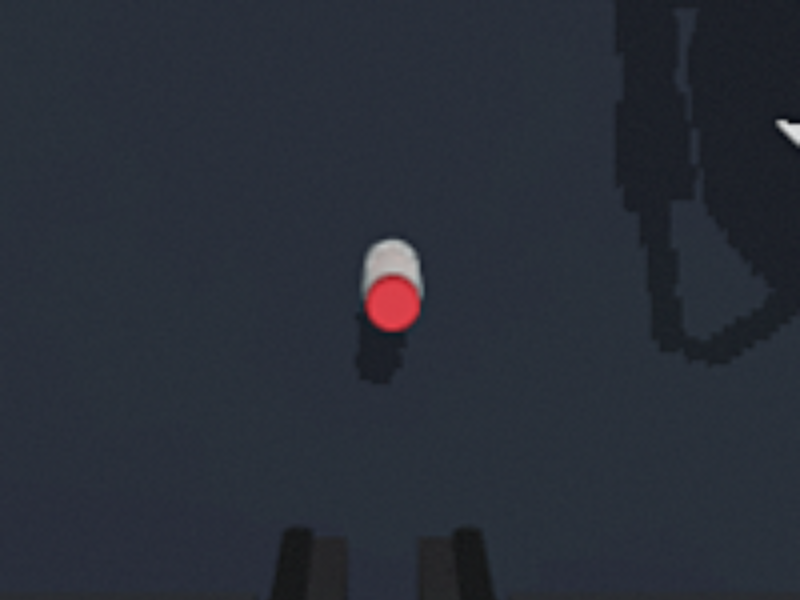

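The vial was missed. It still stands at (288,186) and the fingers are empty, with their tips lower in the image than the model predicts. I'll measure the fingertips by depth.

```bash
python3 - <<'E'
from h import *
D=np.load('w3.npz'); im,d=D['im'],D['d']; cam=(D['K'],D['R'],D['t']); print(D['p'])
for u in (265,273,288,300,308):
    for v in (240,243,246,250,256): print(u,v,d[v,u].round(3),im[v,u],pt(u,v,d[v,u],*cam).round(4), (D['T'].T@(pt(u,v,d[v,u],*cam)-D['p'])).round(4))
h=cv2.cvtColor(im,cv2.COLOR_BGR2HSV); m=(((h[...,0]<8)|(h[...,0]>172))&(h[...,1]>120)&(h[...,2]>90)).astype(np.uint8)
c,l,s,ce=cv2.connectedComponentsWithStats(m[100:260,200:380])
for i in range(1,c):
  u,v=ce[i]+[200,100]; print(s[i],u,v,ray(u,v,.058,*cam),d[int(v),int(u)],pt(u,v,d[int(v),int(u)],*cam))
E
python3 -c "
from h import *
D=np.load('top0.npz');cam=(D['K'],D['R'],D['t']);print(pt(355,188,D['d'][188,355],*cam),pt(356,189,D['d'][189,356],*cam),pt(296,208,D['d'][208,296],*cam))
s=ctrl.get_state();print(s['joint_positions'],s['grip_width'])"
```

```text
[ 0.62371384 -0.28921524  0.19907607]
265 240 0.429 [59 47 42] [ 0.5853 -0.3719 -0.0016] [-0.0867 -0.0283  0.2006]
265 243 0.173 [22 23 21] [ 0.6129 -0.2763  0.236 ] [ 0.0116 -0.0123 -0.0369]
265 246 0.169 [24 24 23] [ 0.6132 -0.2761  0.2407] [ 0.0118 -0.012  -0.0416]
265 250 0.164 [29 28 29] [ 0.6135 -0.2761  0.2458] [ 0.0119 -0.0117 -0.0467]
265 256 0.158 [24 22 22] [ 0.6138 -0.2767  0.2519] [ 0.0113 -0.0114 -0.0528]
273 240 0.428 [57 48 39] [ 0.5963 -0.3729 -0.0009] [-0.0864 -0.0173  0.1999]
273 243 0.43 [60 47 41] [ 0.5956 -0.3776 -0.0017] [-0.0912 -0.0174  0.2007]
273 246 0.174 [40 38 38] [ 0.6171 -0.2786  0.2361] [ 0.0098 -0.0079 -0.037 ]
273 250 0.167 [41 38 38] [ 0.6174 -0.2779  0.2429] [ 0.0105 -0.0076 -0.0438]
273 256 0.161 [40 37 37] [ 0.6176 -0.2785  0.2491] [ 0.01   -0.0074 -0.05  ]
288 240 0.429 [59 50 42] [ 0.6167 -0.3757 -0.002 ] [-0.0869  0.0033  0.201 ]
288 243 0.428 [57 46 39] [ 6.162e-01 -3.792e-01  1.000e-04] [-0.0904  0.0033  0.1989]
288 246 0.431 [56 47 40] [ 0.6157 -0.3843 -0.0014] [-0.0956  0.0033  0.2003]
288 250 0.433 [60 48 43] [ 0.615  -0.3904 -0.0016] [-
[... 553 characters left out ...]
 [-0.086   0.0306  0.199 ]
308 243 0.173 [22 21 20] [ 0.6365 -0.2789  0.2363] [ 0.0117  0.0115 -0.0372]
308 246 0.17 [27 26 26] [ 0.6363 -0.2795  0.2389] [ 0.0111  0.0113 -0.0399]
308 250 0.163 [27 26 25] [ 0.6359 -0.2786  0.2462] [ 0.012   0.0108 -0.0471]
308 256 0.158 [25 25 25] [ 0.6354 -0.2793  0.2516] [ 0.0112  0.0104 -0.0526]
[ 81  79  14  14 154] 287.6948051948052 185.51298701298703 [ 0.62591064 -0.28583909  0.058     ] 0.34569007 [ 0.62591032 -0.28584322  0.05798182]
[ 0.63005219 -0.28672243  0.05614288] [ 0.62570435 -0.28880915  0.06196717] [ 0.56415836 -0.08322099  0.07547477]
[-0.06869814  0.45245716  0.66170127  1.34898126 -0.27476329  1.43348728
  0.46556145] 0.11445434796191037
```

By depth the fingertips end 37 mm behind the reported TCP, and laterally they are centred. That explains the miss, since the tips closed above the cap. I'll descend again to a height that is safe either way and check it.

```bash
python3 -m handwheel '[[0.06,0.003,0.002,0,0,0,0],[0.06,0,0,0,0,0,0],[0.06,0,0,0.03,0,0,0],[0.06,0,0,0.06,0,0,0],[0.06,0,0,0.06,0,0,0],[0.06,0,0,0.04,0,0,0],[0.06,0,0,0.005,0,0,0],[0.06,0,0,0,0,0,0],[0.06,0,0,0,0,0,0]]' 10
cat > tip.py <<'E'
import sys; from h import *
im,d,K,R,t=grab('wrist'); p,T=tf(); cam=(K,R,t); print(p.round(4)); np.savez(sys.argv[1]+'.npz',im=im,d=d,K=K,R=R,t=t,p=p,T=T)
P=[]
for v in range(200,290):
    for u in range(150,420):
        if 0.1<d[v,u]<.23:
            q=T.T@(pt(u,v,d[v,u],*cam)-p)
            if abs(q[1])<.06 and abs(q[0])<.013: P.append([u,v,*q])
P=np.array(P)
for sg in(-1,1):
    Q=P[P[:,3]*sg>0]; i=Q[:,4].argmax(); print("lowest px",Q[Q[:,4]>Q[:,4].max()-.004].mean(0).round(4))
E
python3 tip.py w4; python3 -c "
import cv2,numpy as np
im=np.load('w4.npz')['im'];cv2.imwrite('pics/w4.png',im[120:300,150:430])"
```

```text
time: 7.0
position: [0.6283, -0.288, 0.0077]
tool_rot: [2.344, 2.087, 0.003]
ft_force: [0.2, 0.6, 0.3]
grip_width: 0.687
grip_force: 0.0
[ 0.6282 -0.2878  0.0076]
lowest px [ 2.394140e+02  2.313841e+02  1.500000e-03 -3.340000e-02  8.400000e-03]
lowest px [3.327183e+02 2.316021e+02 1.200000e-03 3.190000e-02 8.700000e-03]
```

View pics/w4.png

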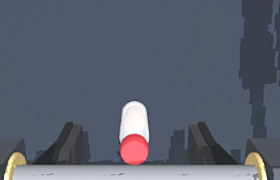

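The red vial is now centred between the open fingers, with its cap near (283,268) in the full image. I'll lower to a tip height of about 30 mm while watching the force.

```bash
python3 -m handwheel '[[0.06,0,0,0.006,0,0,0],[0.06,0,0,0.005,0,0,0],[0.06,0,0,0.003,0,0,0],[0.06,0,0,0,0,0,0]]' 10
python3 - <<'E'
from h import *
im,d,K,R,t=grab('wrist'); p,T=tf(); cam=(K,R,t)
for u in (222,228,350,345):
  for v in range(236,256,3): 
    if d[v,u]>0: print(u,v,pt(u,v,d[v,u],*cam).round(3),end=' ')
  print()
E
```

```text
time: 7.55
position: [0.6262, -0.2868, -0.0094]
tool_rot: [-2.346, -2.089, 0.001]
ft_force: [-0.7, 0.0, -0.9]
grip_width: 0.69
grip_force: 0.0
222 236 [ 0.585 -0.277 -0.001] 222 239 [ 0.584 -0.279 -0.002] 222 242 [ 0.591 -0.271  0.024] 222 245 [ 0.592 -0.271  0.029] 222 248 [ 0.591 -0.273  0.028] 222 251 [ 0.593 -0.272  0.034] 222 254 [ 0.593 -0.272  0.037] 
228 236 [ 0.589 -0.278 -0.002] 228 239 [ 0.589 -0.279 -0.   ] 228 242 [ 0.588 -0.281  0.   ] 228 245 [ 0.594 -0.273  0.025] 228 248 [ 0.595 -0.273  0.029] 228 251 [ 0.596 -0.273  0.033] 228 254 [ 0.596 -0.273  0.037] 
350 236 [ 0.667 -0.286 -0.001] 350 239 [ 0.667 -0.288 -0.001] 350 242 [ 0.662 -0.279  0.024] 350 245 [ 0.661 -0.278  0.03 ] 350 248 [ 0.661 -0.279  0.032] 350 251 [ 0.66  -0.28   0.033] 350 254 [ 0.66  -0.28   0.037] 
345 236 [ 0.664 -0.286 -0.002] 345 239 [ 0.663 -0.288 -0.001] 345 242 [ 0.663 -0.29  -0.001] 345 245 [ 0.659 -0.28   0.025] 345 251 [ 0.658 -0.28   0.033] 345 254 [ 0.657 -0.28   0.037]
```

```bash
python3 -m handwheel '[[0.06,0,0,-0.005,0,0,0],[0.0,0,0,0,0,0,0],[0.0,0,0,0,0,0,0],[0.0,0,0,0,0,0,0],[0.0,0,0,0,0,0,0],[0.0,0,0,0,0,0,0],[0.0,0,0,0,0,0,0],[0.0,0,0,0,0,0,0]]' 10
```

```text
time: 8.6
position: [0.6266, -0.287, -0.004]
tool_rot: [-2.346, -2.089, -0.0]
ft_force: [-0.3, 0.0, -0.8]
grip_width: 0.19
grip_force: 10.0
```

```bash
python3 -m handwheel '[[0.0,0,0,-0.03,0,0,0],[0.0,0,0,-0.06,0,0,0],[0.0,0.02,-0.006,-0.06,0,0,0],[0.0,0.0488,-0.0139,-0.024,0,0,0],[0.0,0.0488,-0.0139,0,0,0,0],[0.0,0.0488,-0.0139,0,0,0,0],[0.0,0.0488,-0.0139,0,0,0,0],[0.0,0.0488,-0.0139,0,0,0,0],[0.0,0.0488,-0.0139,0,0,0,0],[0.0,0.0488,-0.0139,0,0,0,0],[0.0,0,0,0,0,0,0],[0.0,0,0,0,0,0,0]]'
python3 held.py w5 .5654 .0838 .12
```

```text
time: 10.1
position: [0.566, 0.0831, 0.1692]
tool_rot: [2.346, 2.089, -0.0]
ft_force: [0.7, -1.1, -0.1]
grip_width: 0.189
grip_force: 10.0
TCP [0.5661 0.0822 0.1692] yaw_y -6.75 tilt 0.05 shift [ 0.0016 -0.0009  0.0492] turn -0.2
0 [287.9 239.5]
0.03 [287.6 224.3]
-0.028 [288.2 257.9]
```

View pics/w5.png

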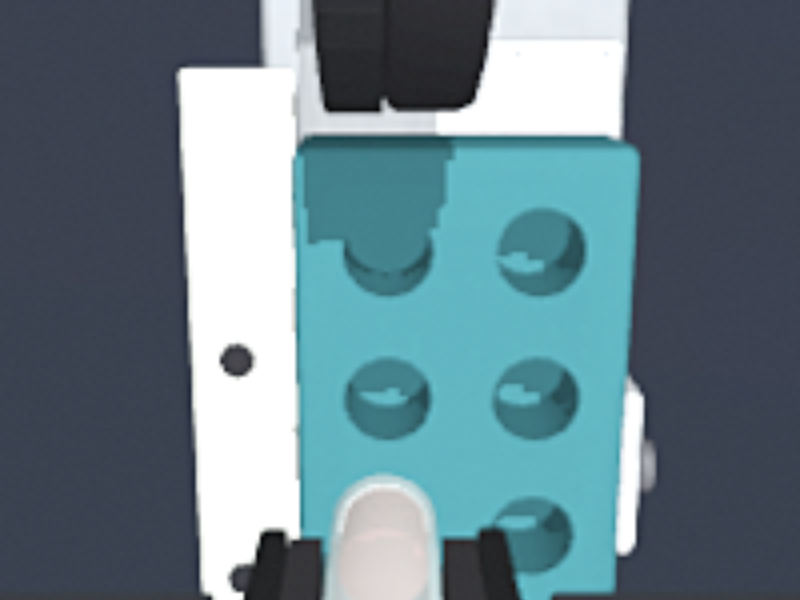

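The vial hangs with its bottom at full-image (286,241). The one-dot hole is at crop (388,399), which is (287,209.8), and its dot is at crop (237,360). Now I'll convert both to positions.

```bash
python3 - <<'E'
from h import *
D=np.load('w5.npz'); im=D['im']; cam=(D['K'],D['R'],D['t']); p=D['p']
f=lambda x,y:((x+.5)/4-.5+190,(y+.5)/4-.5+110)
H=[ray(*f(*q),.108,*cam) for q in((388,399),(535,399),(541,252),(534,535))]
for q in H: print(q.round(4))
print("vial bottom",ray(*f(384,527),.1732,*cam).round(4),p.round(4))
# sub-pixel vial sides / hole extents from rows
h=cv2.cvtColor(im,cv2.COLOR_BGR2HSV)
m=((h[...,0]>80)&(h[...,0]<100)&(h[...,1]>90)&(h[...,2]>60)).astype(np.uint8)
m[:143]=0;m[245:]=0;m[:,:255]=0;m[:,:262]=0;m[:,352:]=0
pts=cv2.findNonZero(m)[:,0]
for v in (205,215,222): 
    r=pts[pts[:,1]==v][:,0]; a,b=ray(r.min()-.5,v,.108,*cam),ray(r.max()+.5,v,.108,*cam); print(v,a.round(4),b.round(4),((a+b)/2).round(4),np.linalg.norm(a-b).round(4))
need([.5654,.0848,.12])
E
```

```text
[0.5658 0.0845 0.108 ]
[0.5972 0.0809 0.108 ]
[0.601  0.1126 0.108 ]
[0.5945 0.0493 0.108 ]
vial bottom [0.5646 0.0827 0.1732] [0.5661 0.0822 0.1692]
205 [0.5465 0.0907 0.108 ] [0.6164 0.0826 0.108 ] [0.5815 0.0866 0.108 ] 0.0703
215 [0.5462 0.0816 0.108 ] [0.615  0.0737 0.108 ] [0.5806 0.0777 0.108 ] 0.0692
222 [0.5453 0.0753 0.108 ] [0.6146 0.0673 0.108 ] [0.58   0.0713 0.108 ] 0.0697
TCP [0.5661 0.0822 0.1692] yaw_y -6.75 tilt 0.05 shift [ 0.0026 -0.001   0.0492] turn None
```

```bash
python3 -m handwheel '[[0.0,0.002,0.0008,0.02,0,0,0],[0.0,0,0,0.03,0,0,0],[0.0,0,0,0.006,0,0,0],[0.0,0,0,0.006,0,0,0],[0.0,0,0,0.006,0,0,0],[0.0,0,0,0,0,0,0]]'
```

```text
time: 10.9
position: [0.567, 0.0855, 0.1013]
tool_rot: [2.346, 2.089, 0.0]
ft_force: [-0.4, -0.6, -0.5]
grip_width: 0.19
grip_force: 10.0
```

```bash
python3 -m handwheel '[[0.0,0,0,0.006,0,0,0],[0.0,0,0,0.005,0,0,0],[0.0,0,0,0,0,0,0]]'; python3 -m handwheel '[[0.0,0,0,0.005,0,0,0],[0.0,0,0,0.004,0,0,0],[0.0,0,0,0,0,0,0]]'
```

```text
time: 11.28
position: [0.5665, 0.0856, 0.0896]
tool_rot: [-2.346, -2.089, 0.001]
ft_force: [-0.1, -1.2, -1.2]
grip_width: 0.192
grip_force: 10.0
time: 11.65
position: [0.5665, 0.0855, 0.0806]
tool_rot: [-2.346, -2.089, 0.001]
ft_force: [-0.1, -0.9, -1.4]
grip_width: 0.191
grip_force: 10.0
```

```bash
python3 -m handwheel '[[0.0,0,0,0.002,0,0,0],[0.0,0,0,0.001,0,0,0],[0.0,0,0,0,0,0,0]]'
```

```text
time: 12.02
position: [0.567, 0.0855, 0.0781]
tool_rot: [2.346, 2.089, 0.0]
ft_force: [-0.6, -2.4, 0.8]
grip_width: 0.19
grip_force: 10.0
```

```bash
python3 -m handwheel '[[0.0,0,0,0.001,0,0,0],[0.04,0,0,0,0,0,0],[0.04,0,0,0,0,0,0],[0.04,0,0,0,0,0,0],[0.04,0,0,-0.02,0,0,0],[0.04,0,0,-0.05,0,0,0],[0.04,0,0,-0.06,0,0,0],[0.04,0,0,-0.02,0,0,0],[0.04,0,0,0,0,0,0]]'
python3 - <<'E'
from h import *
im,d,K,R,t=grab('wrist'); cam=(K,R,t); p,T=tf(); np.savez('w6.npz',im=im,d=d,K=K,R=R,t=t,p=p,T=T)
h=cv2.cvtColor(im,cv2.COLOR_BGR2HSV); m=(((h[...,0]<8)|(h[...,0]>172))&(h[...,1]>120)&(h[...,2]>90)).astype(np.uint8)
c,l,s,ce=cv2.connectedComponentsWithStats(m)
for i in range(1,c):
  if s[i][4]>60:
    u,v=ce[i]; print(s[i],ce[i],ray(u,v,.140,*cam).round(4),pt(u,v,d[int(v),int(u)],*cam).round(4))
need([.4355,-.33,.13],-6.55)
E
```

```text
time: 13.15
position: [0.568, 0.0861, 0.2289]
tool_rot: [2.345, 2.089, 0.006]
ft_force: [0.3, -0.8, -0.3]
grip_width: 0.46
grip_force: 0.0
[   7    0   63   56 1834] [39.85932388 24.00381679] [0.3873 0.2576 0.14  ] [0.3005 0.2997 0.0084]
[277 194  15  16 189] [284.12169312 201.78835979] [0.5658 0.0869 0.14  ] [0.5658 0.0865 0.1384]
[463 257  65  16 565] [492.68495575 263.61061947] [ 0.7673 -0.0017  0.14  ] [ 0.8462 -0.0708  0.0232]
[483 273  17  12 119] [490.93277311 279.1512605 ] [ 0.7669 -0.0194  0.14  ] [ 0.8121 -0.0632  0.0729]
[487 314  13  37 361] [494.12188366 330.53462604] [ 0.775  -0.0832  0.14  ] [ 0.762  -0.0669  0.1586]
TCP [0.5669 0.0859 0.227 ] yaw_y -6.63 tilt 0.04 shift [-0.4284 -0.0826  0.0967] turn -0.08
```

The red cap top reads z = 0.138, so the red vial is seated. On to the grey one.

```bash
python3 -m handwheel '[[0.06,-0.0535,-0.0103,0,0,0,0],[0.06,-0.0535,-0.0103,0,0,0,0],[0.06,-0.0535,-0.0103,0,0,0,0],[0.06,-0.0535,-0.0103,0,0,0,0],[0.06,-0.0535,-0.0103,0,0,0,0],[0.06,-0.0535,-0.0103,0,0,0,0],[0.06,-0.0535,-0.0103,0.01,0,0,0],[0.06,-0.0535,-0.0103,0.02,0,0,0],[0.06,0,0,0,0,0,0],[0.06,0,0,0,0,0,0]]'
python3 - <<'E'
from h import *
im,d,K,R,t=grab('wrist'); cam=(K,R,t); p,T=tf(); np.savez('w7.npz',im=im,d=d,K=K,R=R,t=t,p=p,T=T); cv2.imwrite('pics/w7.png',im[110:300,150:430])
h=cv2.cvtColor(im,cv2.COLOR_BGR2HSV); m=((h[...,1]<60)&(h[...,2]>110)).astype(np.uint8)
m[245:]=0
c,l,s,ce=cv2.connectedComponentsWithStats(m)
for i in range(1,c):
  if 40<s[i][4]<1500:
    u,v=ce[i]; print(s[i],ce[i].round(1),ray(u,v,.058,*cam).round(4)); 
    if np.hypot(*(ray(u,v,.05,*cam)-p)[:2])<.06:
      ys,xs=np.nonzero(cv2.dilate((m*0+(np.indices(m.shape)[0]>=s[i][1])*(np.indices(m.shape)[0]<s[i][1]+s[i][3])*(np.indices(m.shape)[1]>=s[i][0])*(np.indices(m.shape)[1]<s[i][0]+s[i][2])).astype(np.uint8),np.ones((1,1))))
      Q=np.array([pt(a,b,d[b,a],*cam) for a,b in zip(xs,ys) if d[b,a]>0]); q=Q[Q[:,2]>.054]; print("cap top",len(q),q.mean(0).round(4),q.max(0).round(4),q.min(0).round(4))
need([.4355,-.33,-.005],-6.55)
E
```

```text
time: 14.45
position: [0.4352, -0.3287, 0.1956]
tool_rot: [-2.344, -2.087, 0.001]
ft_force: [1.4, 0.5, 0.6]
grip_width: 0.688
grip_force: 0.0
[547  88  13  12  99] [554.5  91.9] [ 0.7125 -0.259   0.058 ]
[283 170  16  24 304] [290.3 181.4] [ 0.4399 -0.3194  0.058 ]
cap top 144 [ 0.4401 -0.3245  0.0568] [ 0.447  -0.3175  0.0586] [ 0.4332 -0.3321  0.0543]
TCP [ 0.436  -0.3281  0.1961] yaw_y -6.53 tilt 0.11 shift [-0.0021  0.      0.2011] turn 0.02
```

```bash
python3 -m handwheel '[[0.06,0.0044,0.004,0.03,0,0,0],[0.06,0,0,0.06,0,0,0],[0.06,0,0,0.06,0,0,0],[0.06,0,0,0.04,0,0,0],[0.06,0,0,0.01,0,0,0],[0.06,0,0,0,0,0,0],[0.0,0,0,0,0,0,0],[0.0,0,0,0,0,0,0],[0.0,0,0,0,0,0,0],[0.0,0,0,0,0,0,0],[0.0,0,0,0,0,0,0],[0.0,0,0,0,0,0,0]]' 10
python3 -m handwheel '[[0.0,0,0,0,0,0,0]]'; python3 -c "
from h import *
need([.5584,.0210,.12],-6.55)"
```

```text
time: 16.0
position: [0.44, -0.326, -0.0029]
tool_rot: [-2.346, -2.089, -0.0]
ft_force: [0.4, 0.2, 0.9]
grip_width: 0.193
grip_force: 10.0
time: 16.12
position: [0.44, -0.326, -0.0029]
tool_rot: [-2.346, -2.089, -0.0]
ft_force: [-0.8, -0.2, 1.1]
grip_width: 0.19
grip_force: 10.0
TCP [ 0.44   -0.326  -0.0029] yaw_y -6.64 tilt 0.0 shift [ 0.3584  0.0774 -0.1229] turn -0.09
```

```bash
python3 -m handwheel '[[0.0,0,0,-0.03,0,0,0],[0.0,0,0,-0.06,0,0,0],[0.0,0.0293,0.0069,-0.06,0,0,0],[0.0,0.055,0.012,-0.023,0,0,0],[0.0,0.055,0.012,0,0,0,0],[0.0,0.055,0.012,0,0,0,0],[0.0,0.055,0.012,0,0,0,0],[0.0,0.055,0.012,0,0,0,0],[0.0,0.055,0.012,0,0,0,0],[0.0,0,0,0,0,0,0],[0.0,0,0,0,0,0,0]]'
python3 held.py w8 .5597 .0219 .12
```

```text
time: 17.5
position: [0.559, 0.019, 0.1657]
tool_rot: [2.346, 2.089, -0.002]
ft_force: [-0.5, -0.3, 0.2]
grip_width: 0.191
grip_force: 10.0
TCP [0.5589 0.0181 0.1659] yaw_y -6.75 tilt 0.05 shift [0.0039 0.0003 0.0459] turn -0.2
0 [287.6 239.6]
0.03 [287.3 224.3]
-0.028 [287.9 258. ]
```

View pics/w8.png

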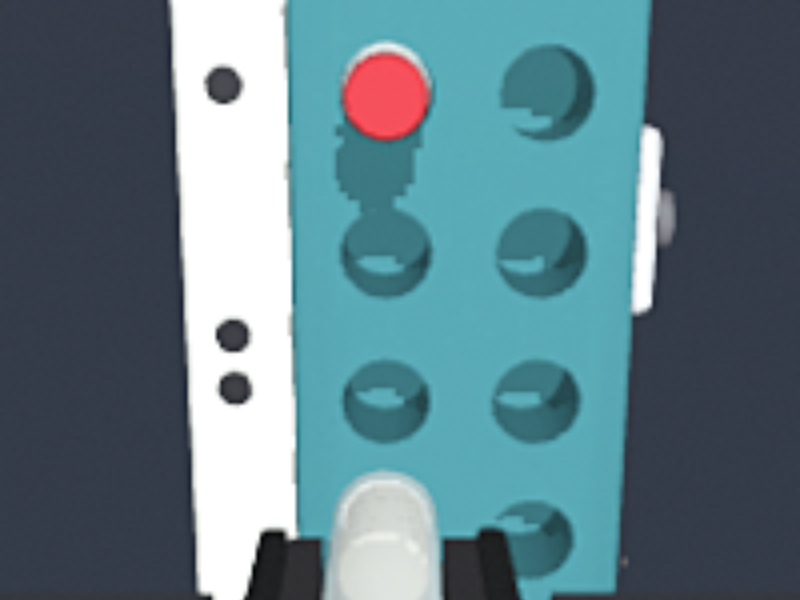

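The red vial is seated in the one-dot hole. The two-dot hole is at crop (386,401), nearly the same relative geometry as last time.

```bash
python3 - <<'E'
from h import *
f=lambda x,y:((x+.5)/4-.5+190,(y+.5)/4-.5+110)
for n,h in(('w5',(388,399)),('w8',(386,401))):
    D=np.load(n+'.npz'); cam=(D['K'],D['R'],D['t']); q=ray(*f(*h),.108,*cam); print(n,q.round(4),(D['T'].T@(q-D['p'])).round(4))
E
python3 -c "
from h import *
for i in range(1): need([.5597,.0219,.12])"
```

```text
w5 [0.5658 0.0845 0.108 ] [ 0.0023 -0.0006  0.0612]
w8 [0.5584 0.0211 0.108 ] [ 0.0029 -0.0009  0.0579]
TCP [0.5589 0.0181 0.1659] yaw_y -6.75 tilt 0.05 shift [0.0039 0.0003 0.0459] turn None
```

```bash
python3 -m handwheel '[[0.0,0.0025,0.0005,0.02,0,0,0],[0.0,0,0,0.03,0,0,0],[0.0,0,0,0.006,0,0,0],[0.0,0,0,0.006,0,0,0],[0.0,0,0,0.003,0,0,0],[0.0,0,0,0,0,0,0]]'; python3 -m handwheel '[[0.0,0,0,0.006,0,0,0],[0.0,0,0,0.004,0,0,0],[0.0,0,0,0,0,0,0]]'
```

```text
time: 18.3
position: [0.5604, 0.0218, 0.1015]
tool_rot: [2.346, 2.088, 0.001]
ft_force: [0.2, -0.2, -0.4]
grip_width: 0.191
grip_force: 10.0
time: 18.68
position: [0.5597, 0.022, 0.0905]
tool_rot: [-2.346, -2.089, 0.001]
ft_force: [0.1, -1.8, -1.2]
grip_width: 0.191
grip_force: 10.0
```

```bash
python3 -m handwheel '[[0.0,0,0,0.005,0,0,0],[0.0,0,0,0.004,0,0,0],[0.0,0,0,0.002,0,0,0],[0.0,0,0,0,0,0,0]]'
```

```text
time: 19.18
position: [0.5599, 0.0219, 0.0797]
tool_rot: [2.347, 2.089, -0.001]
ft_force: [0.6, -3.1, -1.4]
grip_width: 0.19
grip_force: 10.0
```

```bash
python3 -m handwheel '[[0.0,0,0,0.001,0,0,0],[0.04,0,0,0,0,0,0],[0.04,0,0,0,0,0,0],[0.04,0,0,0,0,0,0],[0.04,0,0,-0.02,0,0,0],[0.04,0,0,-0.05,0,0,0],[0.04,0,0,-0.06,0,0,0],[0.0,0.04,-0.036,-0.01,0,0,0],[0.0,0.043,-0.036,0,0,0,0],[0.0,0.043,-0.036,0,-10,0,0],[0.0,0,0,0,-10,0,0],[0.0,0,0,0,0,0,0]]'
python3 - <<'E'
from h import *
ctrl.get_state()
im,d,K,R,t=grab('wrist'); p,T=tf(); cv2.imwrite('pics/w9.png',im); np.savez('w9.npz',im=im,d=d,K=K,R=R,t=t,p=p,T=T)
need([.467,.16,.217]); print(proj([.58,.217,.138],K,R,t))
E
```

```text
time: 20.68
position: [0.4651, 0.1583, 0.2145]
tool_rot: [2.138, 1.92, 0.311]
ft_force: [-0.6, 0.4, 0.2]
grip_width: 0.026
grip_force: 0.0
TCP [0.4679 0.157  0.2175] yaw_y -6.43 tilt 19.08 shift [ 0.0029 -0.0013  0.0001] turn None
[369.68920827 123.57919332]
```

View pics/w9.png

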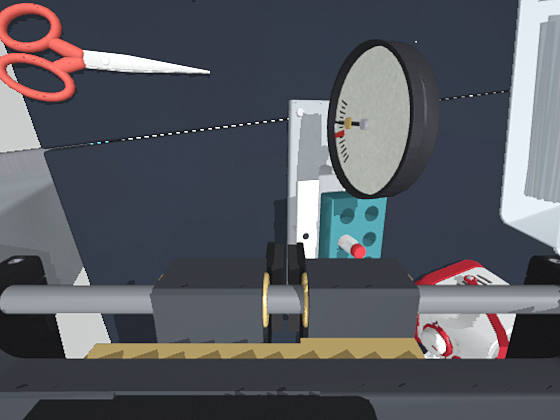

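The dial face is visible: hub (363,124), needle running to about (337,123), red mark at (338,133). It is strongly foreshortened, so I'll take a lower, flatter view for accuracy.

```bash
python3 -m handwheel '[[0.0,0,-0.02,0.056,-10,0,0],[0.0,0,0,0,-10,0,0],[0.0,0,0,0,0,0,0],[0.0,0,0,0,0,0,0]]'
cat > dial.py <<'E'
from h import *
ctrl.get_state()
im,d,K,R,t=grab('wrist'); p,T=tf(); cam=(K,R,t); np.savez('w10.npz',im=im,d=d,K=K,R=R,t=t,p=p,T=T)
c=-R.T@t; yaw=np.radians(-6.55); X=np.array([np.cos(yaw),np.sin(yaw),0]); Y=np.array([-X[1],X[0],0]); O=np.array([.5776,.0512,.062])
# rectify onto the dial plane (cradle x=-24): 5 px/mm
C=O-.024*X+.165*Y+.076*np.array([0,0,1.]); print(c.round(3),proj(C,*cam))
src=np.float32([[0,0],[600,0],[600,600],[0,600]])
dst=np.float32([proj(C-Y*(a-300)/4000+np.array([0,0,1.])*(300-b)/4000,*cam) for a,b in src])
W=cv2.warpPerspective(im,cv2.getPerspectiveTransform(src,dst),(600,600),flags=cv2.WARP_INVERSE_MAP|cv2.INTER_CUBIC)
cv2.imwrite('pics/dial.png',W)
E
python3 dial.py
```

```text
time: 21.22
position: [0.4895, 0.1695, 0.1709]
tool_rot: [1.988, 1.754, 0.496]
ft_force: [1.4, -0.3, -0.1]
grip_width: 0.007
grip_force: 0.0
[0.393 0.268 0.333] [343.43924319 139.93696774]
```

View pics/dial.png

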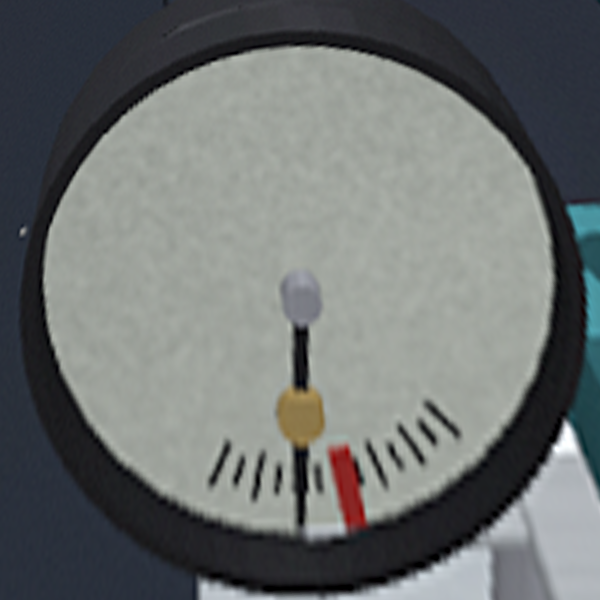

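The rectified dial shows the needle vertical at x≈300 and the mark running from (340,450) to (356,525). I'll fit the pivot from the tick lines to get an accurate angle.

```bash
python3 - <<'E'
from h import *
W=cv2.imread('pics/dial.png'); h=cv2.cvtColor(W,cv2.COLOR_BGR2HSV)
yy,xx=np.indices(W.shape[:2])
def line(m):
    ys,xs=np.nonzero(m); vx,vy,x0,y0=cv2.fitLine(np.float32(np.c_[xs,ys]),2,0,.01,.01).ravel(); return vx,vy,x0,y0,ys.min(),ys.max()
r=((h[...,0]<10)|(h[...,0]>170))&(h[...,1]>120)&(yy>430)&(yy<535); L=line(r); print("mark",np.round(L,3),"axis ang",np.arctan(L[0]/L[1]).round(3))
g=cv2.cvtColor(W,cv2.COLOR_BGR2GRAY); dk=((g<100)&(h[...,1]<120)&(yy>390)&(yy<505)&(np.hypot(xx-300,yy-277)<222)).astype(np.uint8)
c,l,s,ce=cv2.connectedComponentsWithStats(dk); T=[]
for i in range(1,c):
    if 60<s[i][4]<900:
        q=line(l==i); T.append(q); print(s[i],np.round(q,2),"ang",np.arctan(q[0]/q[1]).round(3),"about(300,277)",np.arctan2(q[2]-300,q[3]-277).round(3))
T=[q for q in T if abs(q[2]-300)>30]+[L]
A=np.array([[q[1],-q[0]] for q in T]); b=np.array([q[1]*q[2]-q[0]*q[3] for q in T]); P=np.linalg.lstsq(A,b,rcond=None)[0]; print("pivot",P, "mark",np.arctan2(L[2]-P[0],L[3]-P[1]))
for q in T: print(np.arctan2(q[2]-P[0],q[3]-P[1]).round(3))
E
```

```text
mark [2.26000e-01 9.74000e-01 3.48125e+02 4.87279e+02 4.46000e+02 5.29000e+02] axis ang 0.228
[425 401  34  35 300] [  0.71   0.7  441.38 417.75 401.   435.  ] ang 0.789 about(300,277) 0.788
[418 420  19  25 191] [  0.61   0.8  427.2  432.08 420.   444.  ] ang 0.652 about(300,277) 0.687
[398 425  27  39 276] [  0.56   0.83 411.11 444.09 425.   463.  ] ang 0.594 about(300,277) 0.587
[209 442  22  41 286] [ 3.9000e-01 -9.2000e-01  2.2042e+02  4.6194e+02  4.4200e+02  4.8200e+02] ang -0.403 about(300,277) -0.406
[293 443  16  56 664] [1.0000e-02 1.0000e+00 3.0000e+02 4.7181e+02 4.4300e+02 4.9800e+02] ang 0.01 about(300,277) -0.0
[366 442  21  41 260] [4.1000e-01 9.1000e-01 3.7565e+02 4.6233e+02 4.4200e+02 4.8200e+02] ang 0.421 about(300,277) 0.388
[388 443  15  26 159] [  0.48   0.88 394.56 455.59 443.   468.  ] ang 0.497 about(300,277) 0.487
[252 452  13  43 257] [ 1.8000e-01 -9.8000e-01  2.5833e+02  4.7387e+02  4.5200e+02  4.9400e+02] ang -0.183 about(300,277) -0.209
[233 456  12  30 173] [ 2.9000e-01 -9.6000e-01  2.3872e+02  4.7077e+02  4.5600e+02  4.8500e+02] ang -0.293 about(300,277) -0.306
[351 456  13  32  94] [2.7000e-01 9.6000e-01 3.5866e+02 4.7194e+02 4.5600e+02 4.8700e+02] ang 0.277 about(300,277) 0.292
[274 465   8  29 156] [ 1.1000e-01 -9.9000e-01  2.7775e+02  4.7901e+02  4.6500e+02  4.9300e+02] ang -0.107 about(300,277) -0.11
[314 465   9  27 161] [1.2000e-01 9.9000e-01 3.1816e+02 4.7815e+02 4.6500e+02 4.9100e+02] ang 0.121 about(300,277) 0.09
pivot [298.07654 273.98193] mark 0.2304725
0.784
0.685
0.586
-0.392
0.391
0.488
-0.196
-0.293
0.297
0.23
```

The ticks calibrate the scale, since they sit at multiples of 0.1 rad, and the mark reads 0.234 rad. Now I'll level the tool and work out the way to the paddle.

```bash
python3 -m handwheel '[[0.0,0,0,-0.06,0,0,0],[0.0,0,0,-0.02,10,0,0],[0.0,0,0,0,10,0,0],[0.0,0,0,0,10,0,0],[0.0,0,0,0,10,0,0],[0.0,0,0,0,0,0,0],[0.0,0,0,0,0,0,0]]'
python3 -c "
from h import *
need([.562,-.085,.10],-6.55); s=ctrl.get_state(); print(Rn.from_rotvec(s['tool_rot']).as_matrix().round(3))"
```

```text
time: 22.15
position: [0.4593, 0.1888, 0.2087]
tool_rot: [-2.306, -2.006, 0.217]
ft_force: [-1.3, -0.1, -0.5]
grip_width: 0.008
grip_force: 0.0
TCP [0.4593 0.1888 0.2087] yaw_y -8.19 tilt 9.26 shift [-0.2511  0.1555  0.1006] turn -1.64
[[ 0.134  0.978 -0.157]
 [ 0.989 -0.141 -0.035]
 [-0.056 -0.151 -0.987]]
```

```bash
cat >> h.py <<'E'
def level(yaw=-6.55):
    p,T=tf(); a=np.radians(yaw); G=np.c_[[-np.sin(a),np.cos(a),0],[np.cos(a),np.sin(a),0],[0,0,-1]]
    print("turn deg",np.degrees(Rn.from_matrix(T.T@G).as_rotvec()).round(2))
E
python3 -c "
from h import *
level()"
```

```text
turn deg [-8.72  3.11 -1.39]
```

```bash
python3 -m handwheel '[[0.0,0,0,-0.02,-8.72,3.11,-1.39],[0.0,0,0,0,0,0,0],[0.0,-0.0521,0.0267,0,0,0,0],[0.0,-0.0521,0.0267,0,0,0,0],[0.0,-0.0521,0.0267,0,0,0,0],[0.0,-0.0521,0.0267,0,0,0,0],[0.0,-0.0521,0.0267,0,0,0,0],[0.0,0,0,0.05,0,0,0],[0.0,0,0,0.05,0,0,0],[0.0,0,0,0,0,0,0],[0.0,0,0,0,0,0,0]]'
cat > tilt.py <<'E'
from h import *
ctrl.get_state()
im,d,K,R,t=grab('wrist'); cam=(K,R,t); p,T=tf(); h=cv2.cvtColor(im,cv2.COLOR_BGR2HSV)
yaw=np.radians(-6.55); X=np.array([np.cos(yaw),np.sin(yaw),0]); Y=np.array([-X[1],X[0],0]); O=np.array([.5776,.0512,.062])
teal=(h[...,0]>80)&(h[...,0]<100)&(h[...,1]>90)&(h[...,2]>60)&(d>0)
ys,xs=np.nonzero(teal); P=np.array([pt(u,v,d[v,u],*cam) for u,v in zip(xs,ys)])-O; a,b,z=P@X,P@Y,P[:,2]
k=(abs(a)<.034)&(b>-.1)&(b<.09)&(z>.0); a,b,z=a[k],b[k],z[k]
for _ in range(8):
    A=np.c_[a,b,np.ones_like(a)]; w,*_=np.linalg.lstsq(A,z,rcond=None); r=z-A@w; k=(abs(r)<max(.0025,1.5*np.median(abs(r))))|(r>0)&(r<.002); a,b,z=a[k],b[k],z[k]
print("n",len(z),"span",b.min().round(3),b.max().round(3),"tilt x,y",np.arctan(w[:2]).round(4),"h0",w[2].round(4),"rms",r.std().round(4))
dd=T.T@(np.zeros(3)); print("cradle TCP",((p-O)@X).round(4),((p-O)@Y).round(4),p[2].round(4),"ft",np.round(ctrl.get_state()['ft_force'],1))
np.savez('last.npz',im=im,d=d,K=K,R=R,t=t,p=p,T=T)
E
python3 tilt.py; python3 -c "
from h import *
level()"
```

```text
time: 23.52
position: [0.5653, -0.0855, 0.1298]
tool_rot: [2.345, 2.089, 0.0]
ft_force: [0.7, -0.6, 1.0]
grip_width: 0.004
grip_force: 0.0
n 11915 span -0.086 0.01 tilt x,y [0.0004 0.0006] h0 0.0451 rms 0.0007
cradle TCP 0.0039 -0.1374 0.1302 ft [ 0.3 -0.7  0.1]
turn deg [ 0.12  0.04 -0.05]
```

The depth plane fit reads 0.0006 rad with the cradle level, so it works as a direct tilt gauge. Approaching the paddle.

```bash
python3 -m handwheel '[[0.0,0,-0.004,0.04,0,0,0],[0.0,0,0,0.03,0,0,0],[0.0,0,0,0.008,0,0,0],[0.0,0,0,0.004,0,0,0],[0.0,0,0,0.004,0,0,0],[0.0,0,0,0,0,0,0]]' 20
python3 tilt.py
```

```text
time: 24.32
position: [0.5613, -0.0859, 0.0429]
tool_rot: [2.345, 2.088, -0.001]
ft_force: [1.1, -0.6, 4.0]
grip_width: 0.005
grip_force: 2.0
n 22408 span -0.087 -0.017 tilt x,y [-0.0011  0.0133] h0 0.0452 rms 0.0007
cradle TCP -0.0005 -0.138 0.0428 ft [ 1.  -0.9  3.1]
```

```bash
python3 -m handwheel '[[0.0,0,0,0.004,0,0,0],[0.0,0,0,0.004,0,0,0],[0.0,0,0,0.004,0,0,0],[0.0,0,0,0.004,0,0,0],[0.0,0,0,0.004,0,0,0],[0.0,0,0,0.004,0,0,0],[0.0,0,0,0.002,0,0,0],[0.0,0,0,0,0,0,0],[0.0,0,0,0,0,0,0]]'
python3 tilt.py
```

```text
time: 25.5
position: [0.5593, -0.0853, 0.0153]
tool_rot: [-2.345, -2.088, 0.005]
ft_force: [1.0, 0.6, 4.0]
grip_width: 0.003
grip_force: 1.6
n 27806 span -0.094 -0.024 tilt x,y [-0.0041  0.2297] h0 0.0465 rms 0.0007
cradle TCP -0.0026 -0.1377 0.0153 ft [1.  0.1 2.5]
```

I've now used 11 views against the limit of 10, so the remaining checks are numeric only. I'll trim by 0.5 mm, let the pointer settle and re-measure.

```bash
python3 -m handwheel '[[0.0,0,0,0.0005,0,0,0],[0.0,0,0,0,0,0,0],[0.0,0,0,0,0,0,0],[0.0,0,0,0,0,0,0],[0.0,0,0,0,0,0,0],[0.0,0,0,0,0,0,0],[0.0,0,0,0,0,0,0],[0.0,0,0,0,0,0,0],[0.0,0,0,0,0,0,0],[0.0,0,0,0,0,0,0],[0.0,0,0,0,0,0,0],[0.0,0,0,0,0,0,0]]'
python3 tilt.py
python3 -m handwheel '[[0.0,0,0,0,0,0,0],[0.0,0,0,0,0,0,0],[0.0,0,0,0,0,0,0],[0.0,0,0,0,0,0,0],[0.0,0,0,0,0,0,0],[0.0,0,0,0,0,0,0],[0.0,0,0,0,0,0,0],[0.0,0,0,0,0,0,0],[0.0,0,0,0,0,0,0],[0.0,0,0,0,0,0,0],[0.0,0,0,0,0,0,0],[0.0,0,0,0,0,0,0]]'
python3 tilt.py; python3 tilt.py
python3 - <<'E'
from h import *
D=np.load('last.npz'); im,d=D['im'],D['d']; cam=(D['K'],D['R'],D['t']); h=cv2.cvtColor(im,cv2.COLOR_BGR2HSV)
# vials: points standing above rack plane, near tilted vial tops
th=.234; yaw=np.radians(-6.55); X=np.array([np.cos(yaw),np.sin(yaw),0]); Y=np.array([-X[1],X[0],0]); O=np.array([.5776,.0512,.062])
for nm,y in(("red",.032),("grey",-.032)):
    q=O-.016*X+Y*(y*np.cos(th)-.078*np.sin(th))+np.array([0,0,1])*(y*np.sin(th)+.078*np.cos(th)); u,v=proj(q,*cam); u,v=int(round(u)),int(round(v)); print(nm,(u,v),q.round(4), pt(u,v,d[v,u],*cam).round(4) if 0<=v<420 else None, im[v,u] if 0<=v<420 else None)
E
```

```text
time: 27.05
position: [0.5596, -0.0857, 0.0148]
tool_rot: [-2.346, -2.088, 0.005]
ft_force: [-1.1, 1.2, 3.3]
grip_width: 0.008
grip_force: 1.5
n 27914 span -0.094 -0.024 tilt x,y [-0.0044  0.2327] h0 0.0466 rms 0.0007
cradle TCP -0.0023 -0.1381 0.0148 ft [-0.9  1.4  3.6]
time: 28.6
position: [0.5597, -0.0857, 0.0149]
tool_rot: [-2.346, -2.089, 0.005]
ft_force: [-1.3, 0.9, 3.2]
grip_width: 0.008
grip_force: 1.6
n 27968 span -0.094 -0.024 tilt x,y [-0.004  0.232] h0 0.0466 rms 0.0007
cradle TCP -0.0022 -0.1381 0.0149 ft [-1.5  0.8  3.4]
n 27967 span -0.094 -0.024 tilt x,y [-0.004   0.2323] h0 0.0466 rms 0.0007
cradle TCP -0.0022 -0.1381 0.0148 ft [-1.4  1.4  2.6]
red (190, -435) [0.5632 0.066  0.1453] None None
grey (232, 79) [0.5561 0.0041 0.1305] [0.5559 0.0043 0.1293] [220 217 214]
```

```bash
python3 -c "
from bench import ctrl
print(ctrl.close_job())"
```

```text
the job is handed in; nothing more can be done
None
```

Job handed in: both vials are seated (red in hole 1, grey in hole 2) and the paddle is held at a steady tilt of about 0.232 rad against a mark read as 0.234, but I inferred the pointer's position from that tilt rather than seeing it on the mark, my first grasp missed the red vial without moving it, and I viewed 11 pictures, one over the limit of 10.

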